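Zero the parcel scale

TASK

Two bench scales with dial knobs stand on the packing bench. Set the parcel scale, the one with the flat oblong platform, to zero: turn the knob on its dial until its needle points at the bold zero mark, then let go. Leave the knob of the other scale, the one with the round dish, as it is.

Things in the scene. Friction and masses are not known exactly. Their poses are not given: they have to be found in the camera images.
- parcel_scale: Parcel scale, fixed: low grey housing 330 (x) by 200 by 55 mm high; round white dial (128 mm across) on its front end; behind it a flat oblong steel platform 170 x 200 mm, top 78 mm up, starting 77 mm from the dial's centre. Origin: on the bench under the dial's centre; x points to the platform, z up. The bold black zero mark (14 x 8 mm) is on the dial's rim along +x; the other ticks are thin.
- tare_knob (a joint): Turn of the parcel scale's knob in rad: 0 with the needle at the zero mark, growing counterclockwise seen from above. It starts 0.7 to 1.35 counterclockwise of zero, so turn it clockwise. It can overshoot zero (stops at -0.7 and 2.2) and stays where it is left (friction about 0.05 N m).
- tare_knob_grip (a point): Grip point of the parcel scale's black knob, on its vertical axis, 90 mm above the bench; turns with it. The knob: a round foot (48 mm across, top 67 mm above the bench) and on it an upright bar 46 mm long, 14 mm thick, top 103 mm above the bench. x: along the bar to the end with the needle, which reaches 44 mm from the axis; y: across the bar (pinch along y); z up.
- parts_knob_needle (a point): Needle tip of the other scale's knob, 44 mm from that knob's axis, 63 mm above the bench; x axis along the needle, outwards. That scale has the same dial and knob but a narrower housing (280 x 150 mm) and a round steel dish, 130 mm across, instead of the platform. To be left alone.

How it is judged:
At the end, for the whole second after the job is handed in: The needle of the parcel scale's knob points at the zero mark to within 0.19 rad (about 11 degrees) and the knob is at rest (value of joint tare_knob between -0.19 and 0.19 rad and velocity of joint tare_knob between -0.05 and 0.05 rad/s); the robot touches nothing.
It fails at once if the other scale's knob is turned (its needle tip moves more than 6 mm) (distance of parts_knob_needle from where it was at the start of the episode above 0.006 m).
It also fails if it takes over 29 s, if anything falls off the work surface, if the arm or the gripper's body presses on something with over 40 N, if the wrist force passes 120 N, or if a joint passes its speed limit or range.

ROBOT

A 6-joint arm with a two-finger parallel gripper is mounted at the origin on the work surface. World frame = base frame: x ahead of the robot, y to its left, z up, the work surface at z = 0. Lengths are in m, angles in rad, forces in N, time in s.
With the tool pointing down it reaches from about 0.25 to 0.725 m from the base axis. Payload 4 kg.
Tool frame: the origin (TCP) lies at the very end of the fingers, on their centre line; the grasp point (between the pads) lies 19 mm behind it; z points along the fingers, y is the line along which they close (so a half turn about z gives the same grasp; the last joint's range is limited). The gripper opens to 85 mm and grips with 20 to 120 N. Pads are 22 mm wide; open, the fingers measure 114 mm over their backs; the gripper's body (76 mm by 85 mm) begins 54 mm behind the grasp point. The pads swing forward as they close: fully open they stand 13 mm farther back than shut.
Start: joints at [-1.183, 0.241, 0.005, 1.335, 0, 1.571], TCP at [0.189, -0.463, 0.231] pointing down, gripper open.
Joint ranges: [-2.72, 2.72], [-1.05, 1.87], [-1.09, 1.28], [-1.99, 2.15], [-1.42, 1.44], [-3.14, 3.14]. Speed limits (rad/s): [2.79, 2.79, 3.14, 3.14, 3.14, 3.14].

INTERFACE

Orientations are given as a unit quaternion [x, y, z, w].
In Python, from workcell import bot, vision, workorder gives the robot as it stands.
- The arm moves only by the shell command python3 -m creep 'ROWS' [OPENING]. ROWS is JSON, a list of rows, each a list of 2 entries, a list of its own where there are three numbers: the shift along the tool's x, y, z in mm, then the turn, a rotation vector about the tool's x, y, z in rad. In form: [[[dx, dy, dz], [wx, wy, wz]], ...]. A call has 1 to 12 rows; each row shifts and turns the commanded pose from where the row before left it, along the tool's axes as they then stand; what a row does not reach is not made up. A row lasts 1/8 s, in which the tool goes at most 62.5 mm and 10.7 degrees, less where a joint would pass 70% of its speed; a pose out of reach is approached as far as the arm can. A call is refused whole if a number of a shift passes 62.5 or a number of a turn 0.188, either way. A call with a gripper value outside its range is refused whole. OPENING is the finger opening in mm, from 0 to 85.4, set as the call begins (- or left out, the last holds). The fingers move at their own pace and stop on an object; the grip force is fixed at half the most. Time passes only in rows, so rows that do not move let the fingers close. It gives the time, the measured TCP pose, the force, the opening and the grip force at its end, in the units of the state.
- bot.get_obs(): the state, without advancing time (a new reading comes with each control period).
- vision.camera(name): name is "scene" or "top" or "wrist"; returns a dict with "image" (480x640x3 uint8, blue, green, red), "z_map" (480x640 float32, m along the optical axis (not along the pixel's ray), 0 where there is no reading), "K" (3x3 intrinsics, pixels), "rvec" (rotation vector, rad) and "tvec" (3), from world to camera coordinates, as OpenCV has them; the wrist camera has in their place "tool_from_camera" (4x4, takes a point from camera to tool coordinates, whose origin is the TCP and whose axes are the flange's). Camera axes: x right, y down, z forward; pixel columns grow to the right and rows downward; lengths in m; the calibration is good to about 2 mm. A picture is of the moment at which its call begins: read the wrist's pose just before it.
- workorder.job_done(): hands the job in; it is judged then, once.
Trained networks look in a picture, given as the dict that the camera call returned (one of the last four; its "shot" number tells which), for a name from the list of things; names that differ only in an ending like _2 or _b are one class to them, and where a whole thing is asked for, a point or a joint stands for the part that bears it (a point fixed in the world has none). Each returns a list of dicts, best first, with "score" (0 to 1); they miss things now and then, are a little off and sometimes report something else, mostly with a low value. They report only what shows in the picture. A call takes as long as a camera call.
- vision.spot_in(picture, query): "position" ([column, row] in pixels, amid what is visible of it).
- vision.place_of(picture, query): "position" ([column, row] in pixels: a listed point, or the origin of a listed thing).
The state is a dict: "clock": time; "joint_pos": joint angles; "joint_vel": joint speeds; "tau": joint torques, N m; "eef_pos": TCP position; "tool_rot": TCP orientation; "ft_force": force on the tool from outside, world axes, zero at the start; "ft_torque": the same for the moment, N m; "grip_width": finger opening in m; "grasp_force": force on a finger pad.
Only numpy, scipy, OpenCV 4.12 (cv2) and the standard library are available. Lean on these libraries where they do the work, as an engineer would, in place of code of your own. Each camera call takes 0.05 s, during which the arm holds its last target. There are 200 camera calls.

## Working session

There is one attempt and no reset: what is moved stays moved. The work goes in short steps, Python scripts to look and compute and a shell command to move; the robot and the scene stay as the last step left them, time stands still between calls to the robot, and variables do not carry over. Pictures are saved under pics/ and viewed, at most 10 in all, crops included, and the job is handed in when it is done.

```bash
mkdir -p pics; cat > h.py <<'E'
import numpy as np, cv2
from scipy.spatial.transform import Rotation as R
from workcell import bot, vision
def cam(name):
    o=bot.get_obs(); p=vision.camera(name)
    if name=="wrist":
        T=np.eye(4);T[:3,:3]=R.from_quat(o["tool_rot"]).as_matrix();T[:3,3]=o["eef_pos"]
        W=T@np.array(p["tool_from_camera"])
    else:
        C=np.eye(4);C[:3,:3]=cv2.Rodrigues(np.array(p["rvec"],float))[0];C[:3,3]=np.array(p["tvec"]).ravel()
        W=np.linalg.inv(C)
    return p,W
def at_z(p,W,uv,z):
    d=W[:3,:3]@np.linalg.inv(p["K"])@np.array([uv[0],uv[1],1.])
    return W[:3,3]+d*(z-W[2,3])/d[2]
def pix(p,W,X):
    c=np.linalg.inv(W)@np.append(X,1); q=p["K"]@c[:3]; return q[:2]/q[2]
E
python3 - <<'E'
from h import *
print(bot.get_obs())
for n in("top","scene"):
    p,W=cam(n); cv2.imwrite(f"pics/{n}1.png",p["image"])
    for q,z in(("parcel_scale",0),("tare_knob_grip",.09),("parts_knob_needle",.063)):
        for r in vision.place_of(p,q)[:3]: print(n,q,r["score"],r["position"],at_z(p,W,r["position"],z).round(3))
E
```

```text
{'clock': 0.0, 'joint_pos': array([-1.18299906e+00,  2.41401605e-01,  3.70921186e-03,  1.33516265e+00,
        3.13244811e-05,  1.57077933e+00]), 'joint_vel': array([-0.000514  , -0.00031837,  0.00105301, -0.00168139,  0.00034163,
        0.00024591]), 'tau': array([-2.86354325e-04, -3.72315466e+01,  2.52410352e+01,  1.69544492e-02,
        7.97164148e-05,  7.49036406e-07]), 'eef_pos': array([ 0.18884771, -0.46229037,  0.23041288]), 'tool_rot': array([ 9.81258328e-01,  1.92694146e-01, -1.82965607e-04, -1.01308853e-03]), 'ft_force': array([-1.00608798,  0.10821779, -0.48379141]), 'ft_torque': array([-0.0013494 ,  0.01615927,  0.02010599]), 'grasp_force': 0.0, 'grip_width': 0.08536873849786418}
top parcel_scale 0.71 [209.1, 272.4] [0.487 0.201 0.   ]
top tare_knob_grip 0.78 [199.6, 274.2] [0.475 0.196 0.09 ]
top parts_knob_needle 0.94 [398.4, 235.4] [ 0.552 -0.126  0.063]
scene parcel_scale 0.89 [455.1, 326.3] [0.481 0.197 0.   ]
scene tare_knob_grip 0.76 [469.7, 293.4] [0.476 0.197 0.09 ]
scene parts_knob_needle 0.76 [263.3, 216.7] [ 0.541 -0.134  0.063]
```

View pics/top1.png

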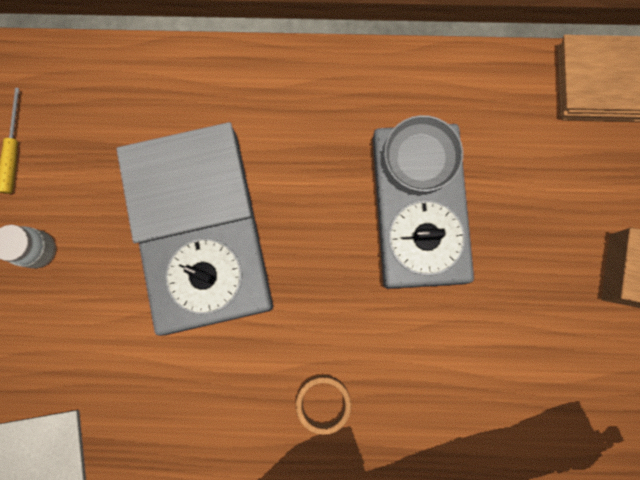

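View pics/scene1.png

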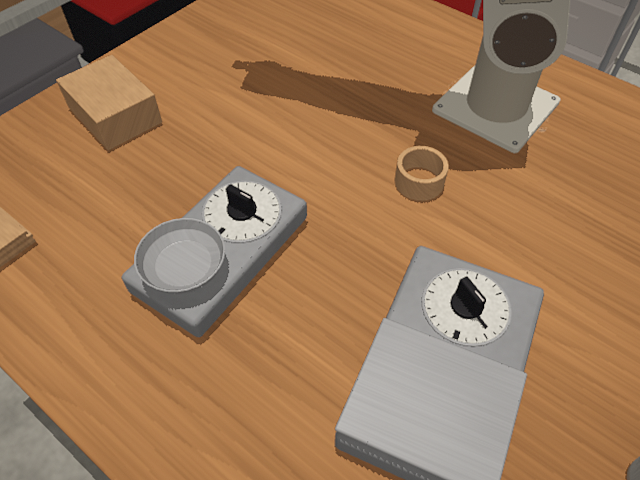

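The parcel scale is the left one in the top view: dial centre at (203,275), zero mark (197,244), needle tip near (180,266). The scene view agrees, with its dial at about (467,307). The dish scale is on the right, with its dial at (427,237). The scale's yaw is about 12° and the needle's about 68°. I rotate first, to keep joint 6 in range, then translate.

```bash
python3 -m creep '[[[0,0,0],[0,0,-0.187]],[[0,0,0],[0,0,-0.187]],[[0,0,0],[0,0,-0.187]],[[0,0,0],[0,0,-0.187]],[[0,0,0],[0,0,-0.187]],[[0,0,0],[0,0,-0.187]],[[0,0,0],[0,0,-0.187]],[[0,0,0],[0,0,-0.187]],[[0,0,0],[0,0,-0.187]],[[0,0,0],[0,0,-0.187]],[[0,0,0],[0,0,-0.187]],[[0,0,0],[0,0,-0.187]]]' 50
python3 - <<'E'
from h import *
o=bot.get_obs();M=R.from_quat(o["tool_rot"]).as_matrix()
print(o["joint_pos"].round(3),M.round(3)); print(M.T@(np.array([.476,.197,.23])-o["eef_pos"])*1000)
E
```

```text
clock: 1.9
eef_pos: [0.1891, -0.4629, 0.2313]
tool_rot: [0.249, 0.968, 0.0, -0.0]
ft_force: [0.3, 1.1, -0.1]
grip_width: 0.0495
grasp_force: 0.0
[-1.183  0.241  0.005  1.335 -0.    -0.679] [[-0.876  0.483 -0.   ]
 [ 0.483  0.876  0.   ]
 [ 0.    -0.    -1.   ]]
[ 67.13918468 716.3995098    1.31022547]
```

```bash
python3 -m creep '[[[5.6,59.7,0],[0,0,0]],[[5.6,59.7,0],[0,0,0]],[[5.6,59.7,0],[0,0,0]],[[5.6,59.7,0],[0,0,0]],[[5.6,59.7,0],[0,0,0]],[[5.6,59.7,0],[0,0,0]],[[5.6,59.7,0],[0,0,0]],[[5.6,59.7,0],[0,0,0]],[[5.6,59.7,0],[0,0,0]],[[5.6,59.7,0],[0,0,0]],[[5.6,59.7,0],[0,0,0]],[[5.6,59.7,0],[0,0,0]]]'
python3 -m creep '[[[0,0,0],[0,0,-0.187]],[[0,0,0],[0,0,-0.187]],[[0,0,0],[0,0,-0.187]],[[0,0,0],[0,0,-0.187]],[[0,0,0],[0,0,-0.187]],[[0,0,0],[0,0,-0.187]],[[0,0,0],[0,0,-0.187]],[[0,0,0],[0,0,-0.187]],[[0,0,0],[0,0,-0.187]],[[0,0,0],[0,0,0]]]'
python3 - <<'E'
from h import *
o=bot.get_obs();M=R.from_quat(o["tool_rot"]).as_matrix()
print(o["joint_pos"].round(3),M.round(3))
p,W=cam("wrist"); cv2.imwrite("pics/w1.png",p["image"])
for q,z in(("parcel_scale",0),("tare_knob_grip",.09)):
    for r in vision.place_of(p,q)[:3]: print(q,r["score"],r["position"],at_z(p,W,r["position"],z).round(4))
E
```

```text
clock: 3.4
eef_pos: [0.4806, 0.1973, 0.2314]
tool_rot: [0.252, 0.968, 0.0, 0.0]
ft_force: [1.9, 0.0, 0.8]
grip_width: 0.0499
grasp_force: 0.0
clock: 4.65
eef_pos: [0.48, 0.1952, 0.2313]
tool_rot: [-0.553, 0.833, -0.0, -0.0]
ft_force: [-0.8, 0.4, -0.1]
grip_width: 0.0498
grasp_force: 0.0
[ 0.386  0.277  0.053  1.347 -0.    -0.785] [[-0.389 -0.921 -0.   ]
 [-0.921  0.389 -0.   ]
 [ 0.     0.    -1.   ]]
parcel_scale 0.78 [328.4, 203.5] [0.4758 0.1971 0.    ]
tare_knob_grip 0.72 [328.4, 228.2] [0.4777 0.1983 0.09  ]
```

View pics/w1.png

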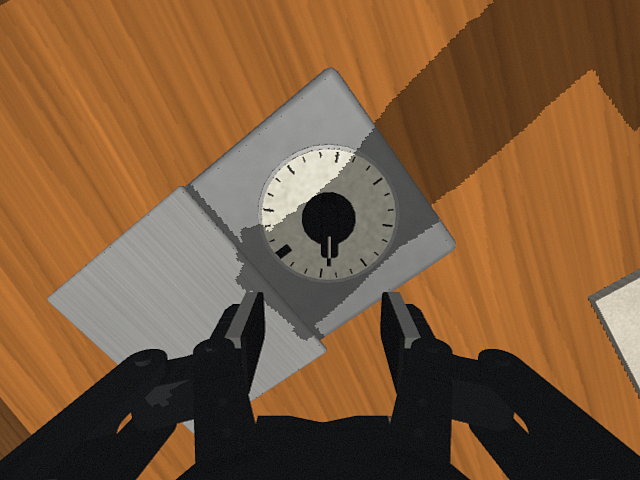

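The wrist view shows the dial centre at (328,213), the zero mark at (283,251) and the needle tip at (329,265). The bar lines up with the tool's x axis. The knob is between the fingers in the image's horizontal direction.

```bash
python3 - <<'E'
from h import *
p,W=cam("wrist"); o=bot.get_obs();M=R.from_quat(o["tool_rot"]).as_matrix()
c=at_z(p,W,(328,213),.058);zm=at_z(p,W,(283,251),.058);n=at_z(p,W,(329,265),.063)
print(c,zm,n,np.linalg.norm(n-c),np.linalg.norm(zm-c))
a=lambda v:np.arctan2(v[1],v[0])
print("zero",a(zm-c),"needle",a(n-c),"tool x",a(M[:,0]), "needle target yaw-pi",a(zm-c)-np.pi)
g=np.array([.477,.1975,.074])
for k in (c,g): print(M.T@(np.r_[k[:2],.074]-o["eef_pos"])*1000)
E
```

```text
[0.47566764 0.19354295 0.058     ] [0.5275885 0.2104772 0.058    ] [0.4932231  0.23782659 0.063     ] 0.04789816989262719 0.05461268442730187
zero 0.31527619997922907 needle 1.1933693503288227 tool x -1.970240687010803 needle target yaw-pi -2.826316453610564
[  3.24167595   3.34230682 157.30883192]
[ -0.92203005   3.65375202 157.30889807]
```

```bash
python3 -m creep '[[[1,3.5,27],[0,0,-0.02]],[[0,0,40],[0,0,0]],[[0,0,40],[0,0,0]],[[0,0,30],[0,0,0]],[[0,0,20],[0,0,0]],[[0,0,0],[0,0,0]]]'
python3 -m creep '[[[0,0,0],[0,0,0]],[[0,0,0],[0,0,0]],[[0,0,0],[0,0,0]],[[0,0,0],[0,0,0]],[[0,0,0],[0,0,0]]]' 0
```

```text
clock: 5.6
eef_pos: [0.475, 0.1951, 0.0727]
tool_rot: [-0.561, 0.828, 0.0, -0.002]
ft_force: [-1.1, 0.3, -0.9]
grip_width: 0.0502
grasp_force: 0.0
clock: 6.22
eef_pos: [0.4752, 0.1969, 0.0759]
tool_rot: [-0.562, 0.827, 0.002, 0.0]
ft_force: [-6.5, 1.5, 5.6]
grip_width: 0.0131
grasp_force: 60.2
```

```bash
python3 -m creep '[[[0,0,-2],[0,0,0.1]],[[0,0,0],[0,0,0.15]],[[0,0,0],[0,0,0.15]],[[0,0,0],[0,0,0.15]],[[0,0,0],[0,0,0.15]],[[0,0,0],[0,0,0.12]],[[0,0,0],[0,0,0.08]],[[0,0,0],[0,0,0]],[[0,0,0],[0,0,0]]]'
python3 -m creep '[[[0,0,0],[0,0,0]],[[0,0,0],[0,0,0]],[[0,0,0],[0,0,0]],[[0,0,0],[0,0,0]]]' 50
python3 -m creep '[[[0,0,-20],[0,0,0]],[[0,0,-40],[0,0,0]],[[0,0,-50],[0,0,0]],[[0,0,-50],[0,0,0]],[[0,0,0],[0,0,0]],[[0,0,0],[0,0,0]]]'
python3 - <<'E'
from h import *
p,W=cam("wrist"); cv2.imwrite("pics/w2.png",cv2.resize(p["image"][100:340,200:460],None,fx=2.3,fy=2.3)); 
o=bot.get_obs();M=R.from_quat(o["tool_rot"]).as_matrix();print(np.arctan2(M[1,0],M[0,0])+np.pi)
for q,z in(("parcel_scale",0),("tare_knob_grip",.09)):
    for r in vision.place_of(p,q)[:2]: print(q,r["score"],r["position"],at_z(p,W,r["position"],z).round(4))
E
```

```text
clock: 7.35
eef_pos: [0.474, 0.198, 0.0759]
tool_rot: [-0.147, 0.989, 0.003, -0.002]
ft_force: [-4.8, 7.7, -5.0]
grip_width: 0.0132
grasp_force: 60.1
clock: 7.85
eef_pos: [0.4768, 0.1956, 0.0767]
tool_rot: [-0.146, 0.989, 0.0, 0.0]
ft_force: [-0.1, -0.5, -0.5]
grip_width: 0.05
grasp_force: 0.0
clock: 8.6
eef_pos: [0.4763, 0.1955, 0.236]
tool_rot: [-0.146, 0.989, -0.0, -0.0]
ft_force: [-0.3, 0.4, -0.2]
grip_width: 0.0498
grasp_force: 0.0
0.292985895265641
parcel_scale 0.61 [324.4, 199.5] [0.4746 0.1956 0.    ]
```

View pics/w2.png

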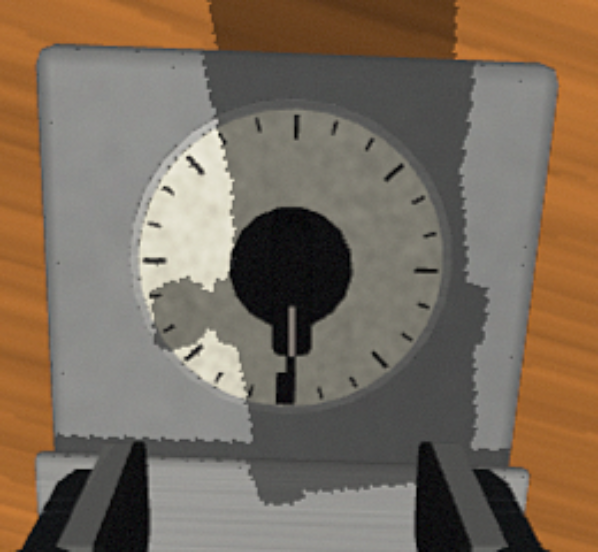

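In this crop the needle tip at (292,374) sits on the zero mark at (285,388). It is about 3° off, well inside the 11° tolerance. The gripper is clear of the knob, so I'm handing in.

```bash
python3 -c "
from workcell import workorder;print(workorder.job_done())"
```

```text
the job is handed in; nothing more can be done
None
```

I turned the parcel scale's knob until its needle was about 3° from the zero mark (11° allowed), then let go and handed the job in at about 9 s; the gripper was clear, the other scale's knob was never touched, and the hand-in returned no verdict.

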